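# Unscrew the orange bump knob of a trimmer head whose thread hand is unknown

### The arm

A 7-joint arm with a two-finger parallel gripper is mounted at the origin on the work surface. World frame = base frame: x ahead of the robot, y to its left, z up, the work surface at z = 0. Lengths are in m, angles in rad, forces in N, time in s.
With the tool pointing down it reaches from about 0.35 to 0.9 m from the base axis. Payload 8.1 kg.
Tool frame: the origin (TCP) lies between the finger pads; the fingertips stand 11 mm ahead of it and the grasp point (between the pads) lies 8 mm behind it; z points along the fingers, y is the line along which they close (so a half turn about z gives the same grasp; the last joint's range is limited). The gripper opens to 92 mm and grips with 3 to 60 N. Pads are 19 mm wide; open, the fingers measure 130 mm over their backs; the gripper's body (75 mm by 190 mm) begins 47 mm behind the grasp point.
Start: joints at [-1.231, 0.434, 0.025, 1.573, -0.012, 1.134, -0.075], TCP at [0.268, 0.565, 0.202] pointing down, gripper open.
Joint ranges: [-2.62, 2.62], [-0.44, 2.09], [-1.27, 1.32], [0.08, 2.57], [-1.32, 4.46], [0.12, 2], [-2.74, 2.74]. Speed limits (rad/s): [2.22, 2.22, 3.01, 3.01, 3.14, 3.14, 3.14].

### API

Orientations are given as a rotation vector (axis times angle).
In Python, from cell import observe, get_image, camera_params, sign_off gives the robot as it stands.
- The arm moves only by the shell command python3 -m pendant 'ROWS' [FORCE]. ROWS is JSON, one flat list of numbers, 7 for each row, row after row: the shift along the tool's x, y, z in m, then the turn, a rotation vector about the tool's x, y, z in rad, then the finger opening in m, from 0 to 0.0918. In form: [dx, dy, dz, rx, ry, rz, jaw, dx, dy, dz, rx, ry, rz, jaw, ...]. A call has 1 to 10 rows; each row shifts and turns the commanded pose from where the row before left it, along the tool's axes as they then stand; what a row does not reach is not made up. A row lasts 1/8 s, in which the tool goes at most 62.5 mm and 10.7 degrees, less where a joint would pass 70% of its speed; a pose out of reach is approached as far as the arm can. A call is refused whole if a number of a shift passes 0.0625 or a number of a turn 0.188, either way. A call with a gripper value outside its range is refused whole. The fingers move at their own pace and stop on an object; FORCE is the grip in N (left out, the last holds). Time passes only in rows, so rows that do not move let the fingers close. It gives the time, the measured TCP pose, the force, the opening and the grip force at its end, in the units of the state.
- observe(): the state, without advancing time (a new reading comes with each control period).
- get_image(name): name is "scene" or "top" or "wrist"; returns the picture (384x512x3 uint8, red, green, blue); there is no depth.
- camera_params(name): a dict with "intrinsics" (3x3 intrinsics, pixels), "eye" and "rotation" of the camera in the world; the wrist camera has in their place "T_tool_cam" (4x4, takes a point from camera to tool coordinates, whose origin is the TCP and whose axes are the flange's). Camera axes: x right, y down, z forward; pixel columns grow to the right and rows downward; lengths in m; the calibration is good to about 2 mm. The wrist camera is an equidistant fisheye: a pixel r from the principal point sees the ray r / f radians off the axis. A picture is of the moment at which its call begins: read the wrist's pose just before it. camera_params takes no time and is no camera call.
- sign_off(): hands the job in; it is judged then, once.
The state is a dict: "clock": time; "joints": joint angles; "dq": joint speeds; "joint_efforts": joint torques, N m; "position": TCP position; "ee_rot": TCP orientation; "force": force on the tool from outside, world axes, zero at the start; "ft_torque": the same for the moment, N m; "width": opening from 0.0 (shut) to 1.0 (fully open); "gripper_force": force on a finger pad.
Only numpy, scipy, OpenCV 4.12 (cv2) and the standard library are available. Lean on these libraries where they do the work, as an engineer would, in place of code of your own. Each camera call takes 0.05 s, during which the arm holds its last target. There are 200 camera calls.

### The job

Two line-trimmer heads, mixed up from a straight-shaft and a curved-shaft machine, are bolted knob-up on the service board, and nobody remembers which has the left-hand thread and which the right-hand. Find out which way the orange bump knob unscrews, unscrew it and lift it off its head. Finish while still holding it in the gripper, upright and still, a good hand's breadth (10 cm) above where it sat; leave the grey knob screwed on and do not disturb the loose things on the bench.

Things in the scene. Friction and masses are not known exactly. Their poses are not given: they have to be found in the camera images.
- board: dark wooden service board, 150 x 400 x 22 mm, fixed flat on the bench by a wing nut near each end. Origin: centre of its underside, on the bench; x across it, y along it, z up. Two identical black trimmer heads, 113 mm across, are bolted on it with upright axes at y = +88 and -88 mm
- face_a (a point): centre of the flat grey spool face, 73 mm across, that tops the head at the board's y = +88 mm; 78 mm above the bench. A steel threaded arbor stands up 13 mm from it, hidden in the knob. One head's arbor is right-hand, the other's left-hand; either can be under either knob and nothing outside shows it
- face_b (a point): the same point of the head at the board's y = -88 mm
- orange_knob: loose part to unscrew: round orange plastic bump knob, upright on one of the heads, 54 mm in diameter (low grip flutes 0.4 mm proud), 42 mm high, 35 to 70 g. Origin: centre of its lower rim, on the spool face; z up. A white raised bar, 36 x 6 mm, lies across its top along its x axis, within 3 degrees of the board's x axis at the start. About 1.5 mm of side play
- orange_grip (a point): on the orange knob's axis, 24 mm above its rim: the height to pinch its round side, from any direction. Quick thread with stops: the wrong way it turns about 3 degrees, then stands firm; the right way it turns easily (0.15 N m), without climbing; past 50 degrees it lifts straight off; at 65 degrees it meets a second stop (aim for 57). Right-hand loosens counterclockwise from above
- grey_knob: the same knob in grey, on the other head: not to be touched. Origin and axes as for the orange one
- fencing_plier: fencing plier with red handles, 250 mm long, up to 78 mm wide and 20 mm high, lying flat beyond the board; origin below its pivot, x towards the head. Leave it alone
- gate_latch: green plastic gate latch, 45 x 110 x 39 mm high, lying on the robot's side of the board; origin: centre of its underside. Leave it alone
- eye_bolt: galvanized eye bolt with nut and washer, 170 mm long, 51 mm across the eye, 24 mm high, lying near one end of the board; origin below its shank, x towards the eye. Leave it alone
- insulator: red plastic insulator, 42 mm in diameter, 48 mm high, standing near the other end of the board; origin: centre of its underside. Leave it alone

How it is judged:
By the outcome, as a careful person would: the job done as asked, in the order asked, and still so for the second after the job is handed in, while the arm keeps its last pose, push and grip.
It also fails if it takes over 48 s, if anything falls off the work surface, if the arm or the gripper's body presses on something with over 40 N, if the wrist force passes 120 N, or if a joint passes its speed limit or range.

## Working session

There is one attempt and no reset: what is moved stays moved. The work goes in short steps, Python scripts to look and compute and a shell command to move; the robot and the scene stay as the last step left them, time stands still between calls to the robot, and variables do not carry over. Pictures are saved under pics/ and viewed, at most 10 in all, crops included, and the job is handed in when it is done.

```bash
mkdir -p pics; python3 - <<'E'
from cell import *
import cv2,numpy as np
o=observe();print({k:np.round(v,3).tolist() for k,v in o.items()})
a=get_image("top");b=get_image("scene")
cv2.imwrite("pics/top.png",a[...,::-1]);cv2.imwrite("pics/scene.png",b[...,::-1])
for n in("top","scene","wrist"):print(n,camera_params(n))
E
```

```text
{'clock': 0.0, 'joints': [-1.231, 0.435, 0.025, 1.574, -0.012, 1.134, -0.075], 'dq': [0.001, -0.002, -0.001, -0.001, 0.001, -0.003, -0.0], 'joint_efforts': [-0.0, -66.786, 0.985, -31.445, -0.06, 0.043, 0.0], 'position': [0.268, 0.564, 0.202], 'ee_rot': [-0.69, -3.065, 0.002], 'force': [0.148, -1.364, -0.14], 'ft_torque': [0.028, -0.038, 0.045], 'gripper_force': 0.0, 'width': 0.997}
top {'intrinsics': array([[351.54246924,   0.        , 253.82043045],
       [  0.        , 351.54246924, 198.666076  ],
       [  0.        ,   0.        ,   1.        ]]), 'eye': array([0.42720412, 0.03857121, 0.94172784]), 'rotation': array([-2.1643919 ,  2.05402107, -0.2258852 ])}
scene {'intrinsics': array([[402.20003128,   0.        , 260.31888252],
       [  0.        , 402.20003128, 191.47260458],
       [  0.        ,   0.        ,   1.        ]]), 'eye': array([ 1.20353516, -0.23481946,  0.83344181]), 'rotation': array([-2.11601228, -1.32501404,  0.50231483])}
wrist {'intrinsics': array([[297.31863964,   0.        , 259.76955241],
       [  0.        , 297.31863964, 191.02704766],
       [  0.        ,   0.        ,   1.        ]]), 'T_tool_cam': array([[ 5.10119426e-04, -9.63037490e-01, -2.69366912e-01,
         7.21915831e-02],
       [ 9.99999713e-01,  6.42319028e-04, -4.02640486e-04,
         1.57729772e-04],
       [ 5.60777376e-04, -2.69366629e-01,  9.63037541e-01,
        -1.82926848e-01],
       [ 0.00000000e+00,  0.00000000e+00,  0.00000000e+00,
         1.00000000e+00]])}
```

View pics/top.png

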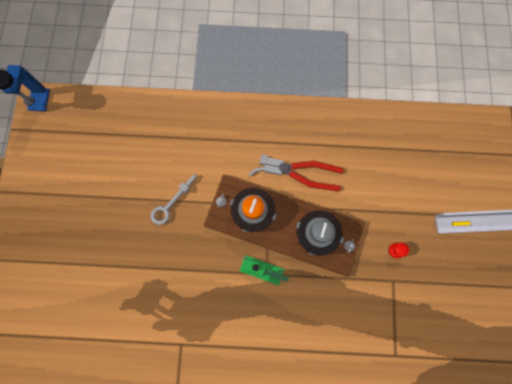

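View pics/scene.png

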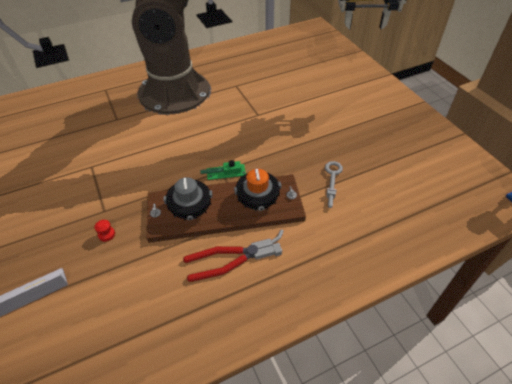

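The top view shows the orange knob at about (253,207) and the grey knob at (320,232). The board is tilted, with the plier beyond it, the latch nearer and the eye bolt to the left. The scene view agrees, with orange at (257,182) and grey at (187,192). Next I'll measure both knobs.

```bash
cat > h.py <<'E'
from cell import *
import cv2,numpy as np
from scipy.spatial.transform import Rotation as R
def ray(n,uv):
    c=camera_params(n);K=c["intrinsics"]
    d=R.from_rotvec(c["rotation"]).as_matrix()@np.linalg.solve(K,[uv[0],uv[1],1]);return c["eye"],d
def plane(n,uv,z):
    e,d=ray(n,uv);return e+d*(z-e[2])/d[2]
def orange(im):
    h=cv2.cvtColor(im,cv2.COLOR_RGB2HSV);m=cv2.inRange(h,(6,190,150),(17,255,255))
    n,l,s,c=cv2.connectedComponentsWithStats(m)
    return m,l,s,c
E
python3 - <<'E'
from h import *
for n,box in(("top",(225,180,285,235)),("scene",(235,160,285,205))):
    im=cv2.imread(f"pics/{n}.png")[...,::-1].copy();m,l,s,c=orange(im)
    for i in range(1,len(s)):
        if s[i,4]>60:
            x,y=c[i];print(n,s[i],c[i].round(1))
    for z in(.099,.12): print(z,plane(n,(253,207) if n=="top" else (257,182),z).round(4))
g=plane("top",(320.5,232),.11);o=plane("top",(253.5,206.5),.11);d=o-g
print(g,o,np.linalg.norm(d),np.degrees(np.arctan2(d[1],d[0])))
# bar: bright low-sat pixels
im=cv2.imread("pics/top.png")[...,::-1].copy();h=cv2.cvtColor(im,cv2.COLOR_RGB2HSV)
r=h[193:221,240:268];ys,xs=np.where((r[...,1]<130)&(r[...,2]>170));print(len(xs))
p=np.array([plane("top",(x+240,y+193),.122)[:2] for x,y in zip(xs,ys)]);print(p.mean(0),p.std(0))
v=np.linalg.svd(p-p.mean(0))[2][0];print("bar deg",np.degrees(np.arctan2(v[1],v[0])))
E
```

```text
top [243 196  21  22 286] [252.6 207.1]
0.099 [0.5879 0.0433 0.099 ]
0.12 [0.5839 0.0432 0.12  ]
scene [247 169  21  16 202] [257.5 176.9]
0.099 [0.5986 0.041  0.099 ]
0.12 [0.6159 0.0331 0.12  ]
[ 0.53391131 -0.11996053  0.11      ] [0.5870681  0.04212216 0.11      ] 0.17057679095802347 71.84253031348004
52
[0.58756939 0.04403798] [0.00992214 0.00379432]
bar deg 162.88498612935993
```

```bash
python3 -m pendant '[-0.051,-0.033,0,0,0,0,0.0918,-0.051,-0.033,0,0,0,0,0.0918,-0.051,-0.033,0,0,0,0,0.0918,-0.051,-0.033,0,0,0,0,0.0918,-0.051,-0.033,0,0,0,0,0.0918,-0.051,-0.033,0,0,0,0,0.0918,-0.051,-0.033,0,0,0,0,0.0918,-0.051,-0.033,0,0,0,0,0.0918,-0.051,-0.033,0,0,0,0,0.0918,-0.051,-0.033,0,0,0,0,0.0918]' 
python3 -m pendant '[0,0,0,0,0,0,0.0918,0,0,0,0,0,0,0.0918]'
python3 - <<'E'
from h import *
o=observe();print(o["joints"].round(3) if hasattr(o["joints"],"round") else o["joints"],o["position"],o["ee_rot"],o["force"])
im=get_image("wrist");cv2.imwrite("pics/w1.png",im[...,::-1])
m,l,s,c=orange(im)
print([(s[i],c[i]) for i in range(1,len(s)) if s[i,4]>100])
E
```

```text
clock: 1.35
position: [0.5878, 0.0463, 0.2021]
ee_rot: [-0.689, -3.065, -0.0]
force: [0.7, 0.7, 0.2]
width: 1.0
gripper_force: 0.0
clock: 1.6
position: [0.5867, 0.0483, 0.2018]
ee_rot: [-0.69, -3.064, -0.0]
force: [-0.9, 0.9, 0.0]
width: 0.999
gripper_force: 0.0
[-0.351  0.378  0.247  1.679 -0.102  1.098  1.053] [0.58674985 0.04827717 0.20182365] [-6.90492335e-01 -3.06356875e+00 -1.29059589e-04] [-0.9106276   0.87777241  0.01783863]
[(array([ 231,  158,   56,   59, 2020], dtype=int32), array([256.78811881, 188.46831683]))]
```

View pics/w1.png

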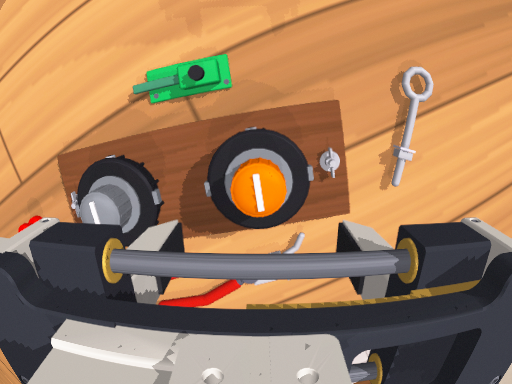

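The wrist view shows the orange knob at (258,188) with its bar running from about (255,174) to (262,212). The fingers straddle nothing yet. I'll measure the bar centre at the knob's top height.

```bash
cat >> h.py <<'E'
def wray(o,uv):
    c=camera_params("wrist");K=c["intrinsics"];T=c["T_tool_cam"]
    v=np.array([(uv[0]-K[0,2]),(uv[1]-K[1,2])]);r=np.hypot(*v);t=r/K[0,0]
    d=np.r_[np.sin(t)*v/max(r,1e-9),np.cos(t)]
    Rt=R.from_rotvec(o["ee_rot"]).as_matrix()
    return np.array(o["position"])+Rt@T[:3,3],Rt@T[:3,:3]@d
def wplane(o,uv,z):
    e,d=wray(o,uv);return (e+d*(z-e[2])/d[2])[:2]
def bar(o,im,ctr,rad,z=.122):
    hs=cv2.cvtColor(im,cv2.COLOR_RGB2HSV);m=((hs[...,1]<110)&(hs[...,2]>180)).astype(np.uint8)
    k=np.zeros_like(m);cv2.circle(k,ctr,rad,1,-1);ys,xs=np.where(m&k)
    p=np.array([wplane(o,q,z) for q in zip(xs,ys)]);v=np.linalg.svd(p-p.mean(0))[2][0];t=(p-p.mean(0))@v
    mid=p.mean(0)+v*(t.max()+t.min())/2
    return mid,np.degrees(np.arctan2(v[1],v[0])),np.ptp(t)
E
python3 - <<'E'
from h import *
o=observe();im=cv2.imread("pics/w1.png")[...,::-1].copy()
mid,a,L=bar(o,im,(259,190),24);print("bar",mid,a,L)
m,l,s,c=orange(im);i=np.argmax(s[1:,4])+1
h=cv2.convexHull(np.argwhere(l==i)[:,::-1].astype(np.int32))[:,0]
p=np.array([wplane(o,q,.12) for q in h]).astype(np.float32);print("disc",cv2.minEnclosingCircle(p))
Rt=R.from_rotvec(o["ee_rot"]).as_matrix()
print("tool y deg",np.degrees(np.arctan2(Rt[1,1],Rt[0,1])),"tool delta",Rt.T@np.r_[mid-np.array(o["position"])[:2],.094-o["position"][2]])
E
```

```text
bar [0.58845713 0.04676756] -17.066491381562553 0.03609007067816219
disc ((0.5847517848014832, 0.048165224492549896), 0.02820463292300701)
tool y deg 64.69575750826891 tool delta [-0.00293605 -0.00144704  0.1079165 ]
```

```bash
python3 -m pendant '[-0.003,-0.0015,0.03,0,0,0,0.0918,0,0,0.03,0,0,0,0.0918,0,0,0.025,0,0,0,0.0918,0,0,0.015,0,0,0,0.0918,0,0,0.007,0,0,0,0.0918,0,0,0,0,0,0,0.0918,0,0,0,0,0,0,0.0918]' 
python3 - <<'E'
from h import *
o=observe();print(o["position"],o["ft_torque"])
E
python3 -m pendant '[0,0,0,0,0,0,0.05,0,0,0,0,0,0,0.05,0,0,0,0,0,0,0.05,0,0,0,0,0,0,0.05,0,0,0,0,0,0,0.05,0,0,0,0,0,0,0.05]' 6
python3 - <<'E'
from h import *
o=observe();print(o["position"],o["ft_torque"],o["width"],o["gripper_force"])
Rt=R.from_rotvec(o["ee_rot"]).as_matrix();print("tool force",Rt.T@o["force"])
E
```

```text
clock: 2.52
position: [0.5899, 0.0455, 0.0962]
ee_rot: [0.69, 3.064, 0.001]
force: [-0.2, -0.1, 0.8]
width: 1.004
gripper_force: 0.0
[0.58988956 0.04553622 0.0961996 ] [ 0.00114495 -0.01454531 -0.01049117]
clock: 3.28
position: [0.5892, 0.0454, 0.0953]
ee_rot: [-0.69, -3.065, -0.0]
force: [-0.1, 0.3, -0.3]
width: 0.543
gripper_force: 0.0
[0.58924467 0.04537953 0.09531293] [ 0.01205708 -0.04019882 -0.03272891] 0.5434068494470811 0.0
tool force [0.19378688 0.22856728 0.29159144]
```

```bash
python3 - <<'E'
from h import *
im=get_image("wrist");cv2.imwrite("pics/w2.png",im[...,::-1])
sc=get_image("scene");c=cv2.resize(sc[100:240,150:340],None,fx=3,fy=3)
b=im[90:330,100:420];b=cv2.resize(b,(560,420));c=cv2.resize(c,(240,177))
b[:177,:240]=c;cv2.imwrite("pics/w2b.png",b[...,::-1])
E
```

```text
(no output)
```

View pics/w2.png

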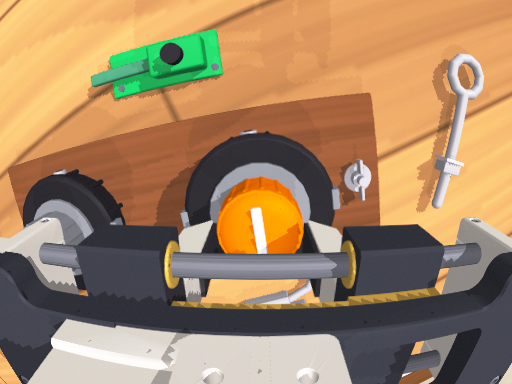

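The fingers are beside the knob, whose bar runs from (256,208) to (263,254). The pads may still be a few mm off it, so I'll re-measure from this pose.

```bash
python3 - <<'E'
from h import *
o=observe();im=cv2.imread("pics/w2.png")[...,::-1].copy()
Rt=R.from_rotvec(o["ee_rot"]).as_matrix()
for z in(.115,.122,.13):
    mid,a,L=bar(o,im,(260,229),27,z);print(z,mid,a,L,Rt.T@np.r_[mid-np.array(o["position"])[:2],0])
print(o["clock"],o["width"],o["gripper_force"])
E
python3 -m pendant '[0,0,0,0,0,0,0.045,0,0,0,0,0,0,0.045]' 6
```

```text
0.115 [0.58741114 0.04571324] -17.094485883549172 0.030594228336567178 [ 1.78952940e-03 -4.66351834e-04  1.53995619e-07]
0.122 [0.58469524 0.04703126] -17.09448588354916 0.029282145205726917 [ 4.80823340e-03 -4.39400758e-04  4.00332597e-07]
0.13 [0.58159136 0.04853757] -17.094485883549154 0.027782621627623634 [ 8.25818083e-03 -4.08599529e-04  6.81860572e-07]
3.375 0.5423359035977507 0.0
clock: 3.62
position: [0.5893, 0.0454, 0.0953]
ee_rot: [-0.69, -3.065, -0.0]
force: [0.5, -1.2, -0.6]
width: 0.491
gripper_force: 0.0
```

View pics/w2b.png

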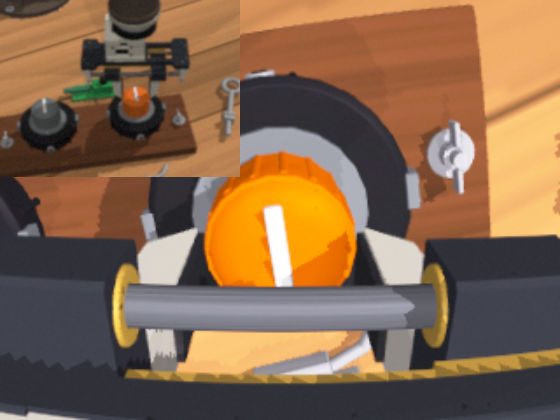

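```bash
python3 - <<'E'
from h import *
c=camera_params("wrist");K=c["intrinsics"];Ti=np.linalg.inv(c["T_tool_cam"])
for p in([0,0,0],[0,0,-.008],[0,0,.011],[0,.025,.011],[0,-.025,.011],[0,0,-.027]):
    q=Ti@np.r_[p,1];r=np.hypot(q[0],q[1]);t=np.arctan2(r,q[2]);print(p,K[:2,2]+K[0,0]*t*q[:2]/r)
sc=get_image("scene");cv2.imwrite("pics/s3.png",cv2.resize(sc[110:230,200:340],None,fx=5,fy=5,interpolation=cv2.INTER_CUBIC)[...,::-1])
# project TCP & knob in scene
c=camera_params("scene");o=observe()
def pr(X):
    q=R.from_rotvec(c["rotation"]).as_matrix().T@(np.array(X)-c["eye"]);q=c["intrinsics"]@q;return q[:2]/q[2]
P=np.array(o["position"]);print("tcp",pr(P),"tip",pr(P-[0,0,.011]),"knob top",pr([.5885,.0468,.12]),o["width"])
E
```

```text
[0, 0, 0] [259.6283179  221.69618702]
[0, 0, -0.008] [259.6156309  226.31044448]
[0, 0, 0.011] [259.64428454 215.89384017]
[0, 0.025, 0.011] [295.43638615 215.79867478]
[0, -0.025, 0.011] [223.85893144 215.74891025]
[0, 0, -0.027] [259.58118281 238.85605559]
tcp [257.00361324 179.90400012] tip [257.06619765 182.86636141] knob top [257.25672303 172.68536252] 0.49186680419548756
```

View pics/s3.png

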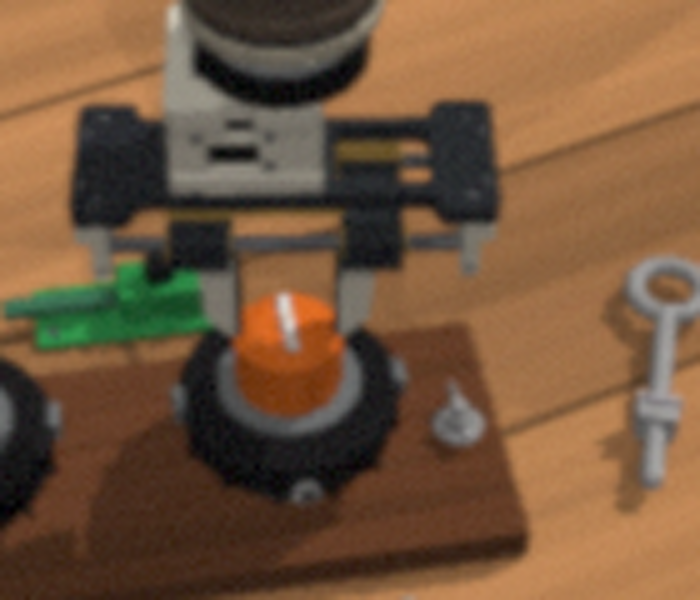

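The scene view shows the white fingers level with the knob's sides at crop (220,330) and (355,325). The dark pads can't be told apart from the black head behind them. I'll close further and check whether the fingers actually move.

```bash
python3 -m pendant '[0,0,0,0,0,0,0.035,0,0,0,0,0,0,0.035,0,0,0,0,0,0,0.035]' 6
python3 - <<'E'
from h import *
im=get_image("wrist");cv2.imwrite("pics/w3.png",im[...,::-1])
a=cv2.imread("pics/w2.png");b=cv2.imread("pics/w3.png");w=cv2.imread("pics/w1.png")
f=lambda x:cv2.resize(x[190:320,140:380],None,fx=2.2,fy=2.2)
cv2.imwrite("pics/cmp.png",np.vstack([f(a),f(b)]))
o=observe();print(o["force"],o["ft_torque"],o["width"],o["gripper_force"])
E
```

```text
clock: 4.05
position: [0.5893, 0.0454, 0.0953]
ee_rot: [0.69, 3.065, 0.0]
force: [-0.1, 0.3, -0.0]
width: 0.384
gripper_force: 0.0
[ 0.15883743 -0.46548473  1.12851987] [ 0.00490096  0.01633593 -0.01334631] 0.3813172734441247 0.0
```

View pics/cmp.png

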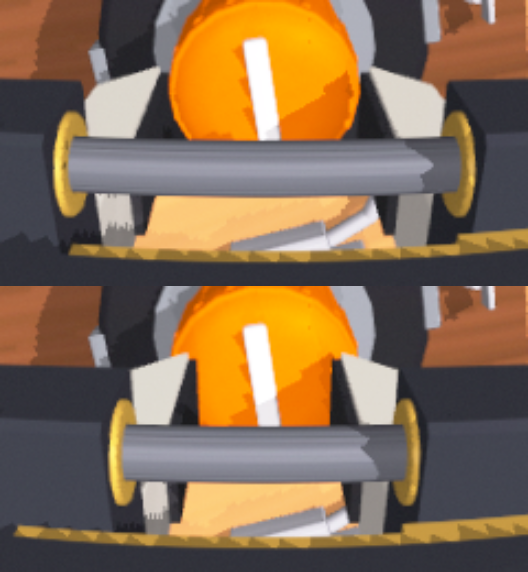

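The finger edges did move inward, and they now overlap the knob's outline at both sides with no contact force. So the fingertips are either above the knob or not where I think they are. I'll inspect the fingertips up close in the open-gripper image and in the current scene.

```bash
python3 - <<'E'
from h import *
w=cv2.imread("pics/w1.png");sc=get_image("scene")[...,::-1]
f=lambda x,k:cv2.resize(x,None,fx=k,fy=k,interpolation=cv2.INTER_NEAREST)
A=np.hstack([f(w[185:285,140:220],3),f(w[185:285,300:380],3)])   #480x300
B=cv2.resize(sc[140:190,230:290],(320,300))
cv2.imwrite("pics/cmp2.png",np.hstack([A,B]))
E
```

```text
(no output)
```

View pics/cmp2.png

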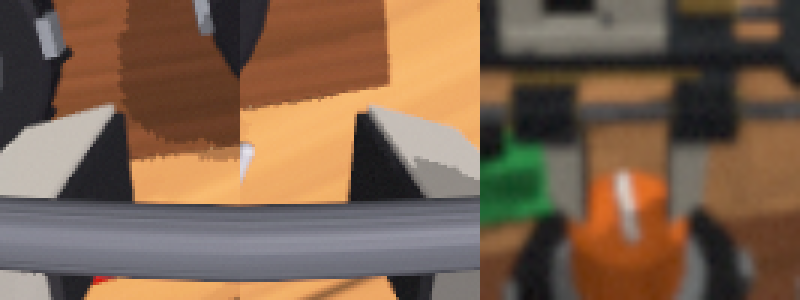

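In the open-gripper image the pad tips end at (181,221) and (338,221). That puts them about 24 mm behind the reported TCP, not 11 mm ahead of it, so the pads really did close just above the knob. I'll reopen and go about 33 mm lower, watching the force as I descend.

```bash
python3 -m pendant '[0,0,0,0,0,0,0.0918,0,0,0,0,0,0,0.0918,0,0,0,0,0,0,0.0918,0,0,0,0,0,0,0.0918,0,0,0,0,0,0,0.0918]' 6 | egrep 'force|width|posi'
python3 -m pendant '[0,0,0.007,0,0,0,0.0918,0,0,0.007,0,0,0,0.0918,0,0,0.006,0,0,0,0.0918,0,0,0.003,0,0,0,0.0918]' | egrep 'force|width|posi'
python3 -m pendant '[0,0,0.003,0,0,0,0.0918,0,0,0.003,0,0,0,0.0918,0,0,0,0,0,0,0.0918]' | egrep 'force|width|posi'
```

```text
position: [0.5893, 0.0454, 0.0953]
force: [-0.1, 0.7, -0.2]
width: 0.875
gripper_force: 0.0
position: [0.589, 0.0453, 0.0717]
force: [-0.6, -0.2, -0.6]
width: 0.997
gripper_force: 0.0
position: [0.5892, 0.0453, 0.0662]
force: [-0.7, -0.7, 0.1]
width: 1.0
gripper_force: 0.0
```

```bash
python3 -m pendant '[0,0,0.002,0,0,0,0.07,0,0,0.001,0,0,0,0.06,0,0,0,0,0,0,0.05,0,0,0,0,0,0,0.05,0,0,0,0,0,0,0.05,0,0,0,0,0,0,0.05]' 6
python3 - <<'E'
from h import *
o=observe();Rt=R.from_rotvec(o["ee_rot"]).as_matrix();print("tool force",Rt.T@o["force"],o["ft_torque"],np.array(o["joints"]))
im=get_image("wrist");cv2.imwrite("pics/w4.png",im[...,::-1])
E
```

```text
clock: 6.4
position: [0.5893, 0.0454, 0.0634]
ee_rot: [0.69, 3.065, 0.0]
force: [0.4, -0.2, 0.1]
width: 0.584
gripper_force: 6.0
tool force [-0.42756325 -0.03393818 -0.13068201] [-0.02749846  0.01829608 -0.05059749] [-0.31675316  0.53008628  0.2128565   1.82301195 -0.14893967  0.80382393
  1.09924835]
```

```bash
python3 -m pendant '[0,0,0,0,0,0,0.045,0,0,0,0,0,0,0.045]' 20 | egrep 'force|width'
python3 -m pendant '[0,0,0,0,0,-0.03,0.045,0,0,0,0,0,-0.03,0.045,0,0,0,0,0,-0.03,0.045,0,0,0,0,0,0,0.045]' | egrep 'force|width'
python3 - <<'E'
from h import *
o=observe();print(o["force"],o["ft_torque"],o["ee_rot"],o["joints"][6],o["clock"])
E
```

```text
force: [0.2, 0.5, 0.2]
width: 0.581
gripper_force: 20.0
force: [0.3, -0.5, 1.0]
width: 0.581
gripper_force: 20.0
[ 0.32084771 -0.48963533  1.0042091 ] [-0.05840836  0.00758347  0.03243074] [5.50376373e-01 3.09286114e+00 2.55774628e-04] 1.1736125016527093 7.2
```

```bash
python3 -m pendant '[0,0,0,0,0,-0.03,0.045,0,0,0,0,0,-0.03,0.045,0,0,0,0,0,-0.03,0.045,0,0,0,0,0,0,0.045]' | egrep 'force|width'
python3 - <<'E'
from h import *
o=observe();print(o["force"],o["ft_torque"],o["ee_rot"],o["joints"][6],o["clock"])
im=get_image("wrist");o=observe();cv2.imwrite("pics/w5.png",im[...,::-1])
for n in("w4","w5"):
    im=cv2.imread(f"pics/{n}.png")[...,::-1].copy();hs=cv2.cvtColor(im,cv2.COLOR_RGB2HSV)
    m=((hs[...,1]<110)&(hs[...,2]>180)).astype(np.uint8);m[:190]=0;m[262:]=0;m[:,:235]=0;m[:,285:]=0
    k,l,s,c=cv2.connectedComponentsWithStats(m);print(n,[(s[i].tolist(),c[i].round(1).tolist()) for i in range(1,k) if s[i,4]>40])
E
```

```text
force: [0.0, -0.5, 1.5]
width: 0.584
gripper_force: 20.0
[ 0.03976523 -0.47203206  1.47752674] [ 0.03563396 -0.00596251 -0.00205732] [4.10810405e-01 3.11453666e+00 1.51517381e-04] 1.247454681468013 7.7
w4 [([248, 228, 17, 26, 318], [255.9, 240.8])]
w5 [([268, 190, 17, 7, 42], [278.7, 191.3]), ([248, 228, 17, 26, 315], [255.9, 241.1])]
```

The white bar stayed fixed in the hand through about 10° of counterclockwise turn at low torque, so the knob unscrews counterclockwise. I'll continue to about 57°.

```bash
python3 -m pendant '[0,0,0,0,0,-0.09,0.045,0,0,0,0,0,-0.09,0.045,0,0,0,0,0,-0.09,0.045,0,0,0,0,0,-0.09,0.045,0,0,0,0,0,-0.09,0.045,0,0,0,0,0,-0.09,0.045,0,0,0,0,0,-0.09,0.045,0,0,0,0,0,-0.09,0.045,0,0,0,0,0,-0.09,0.045,0,0,0,0,0,0,0.045]' | egrep 'force|width'
python3 - <<'E'
from h import *
o=observe();print(o["force"],o["ft_torque"],2*np.degrees(np.arctan2(o["ee_rot"][1],o["ee_rot"][0])),o["joints"][6],o["clock"])
im=get_image("wrist");cv2.imwrite("pics/w6.png",im[...,::-1]);hs=cv2.cvtColor(im,cv2.COLOR_RGB2HSV)
m=((hs[...,1]<110)&(hs[...,2]>180)).astype(np.uint8);m[:222]=0;m[262:]=0;m[:,:230]=0;m[:,290:]=0
k,l,s,c=cv2.connectedComponentsWithStats(m);print([(s[i].tolist(),c[i].round(1).tolist()) for i in range(1,k) if s[i,4]>40])
E
```

```text
force: [0.6, 0.2, 2.0]
width: 0.583
gripper_force: 20.0
[0.58716352 0.19850051 1.98406915] [0.05926699 0.05533861 0.06486267] 211.30109032623997 1.9157324834023117 9.0
[([249, 229, 16, 25, 322], [256.2, 241.2])]
```

```bash
python3 -m pendant '[0,0,-0.003,0,0,0,0.045,0,0,-0.005,0,0,0,0.045,0,0,-0.008,0,0,0,0.045,0,0,0,0,0,0,0.045]'; python3 - <<'E'
from h import *
print(observe()["ft_torque"],observe()["joints"])
E
```

```text
clock: 9.55
position: [0.5899, 0.0455, 0.0803]
ee_rot: [-0.848, 3.023, -0.0]
force: [-0.6, -0.3, -0.2]
width: 0.587
gripper_force: 20.0
[ 0.12438055 -0.0008793  -0.00665254] [-0.1289769   0.50665665 -0.05407341  1.79171101  0.03518363  0.84255458
  1.9180977 ]
```

```bash
python3 -m pendant '[0,0,-0.012,0,0,0,0.045,0,0,-0.02,0,0,0,0.045,0,0,-0.02,0,0,0,0.045,0,0,-0.02,0,0,0,0.045,0,0,-0.014,0,0,0,0.045,0,0,-0.006,0,0,0,0.045,0,0,0,0,0,0,0.045,0,0,0,0,0,0,0.045,0,0,0,0,0,0,0.045]'; python3 - <<'E'
from h import *
o=observe();print(np.abs(o["dq"]).max())
im=get_image("wrist");s=get_image("scene")
cv2.imwrite("pics/end.png",np.hstack([cv2.resize(im,(400,300)),cv2.resize(s[60:260,120:387],(400,300))])[...,::-1])
E
```

```text
clock: 10.68
position: [0.5889, 0.0453, 0.1707]
ee_rot: [0.848, -3.024, -0.0]
force: [1.2, -0.6, -1.5]
width: 0.585
gripper_force: 20.0
0.0027457827284207634
```

View pics/end.png

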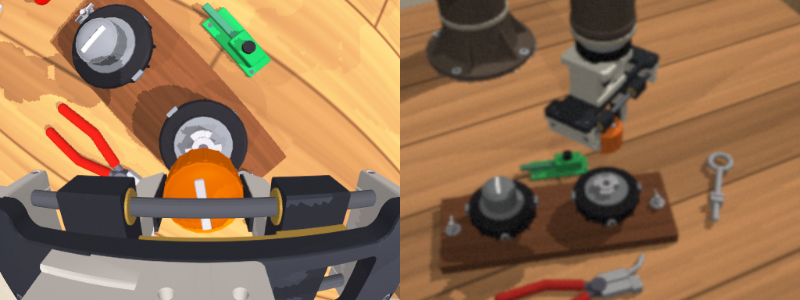

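The knob is off its head and held upright, with the bare spool face visible at about (605,185). It is about 107 mm above its seat, and the grey knob and the loose things are where they were.

```bash
python3 -c "
from cell import *
print(sign_off())"
```

```text
the job is handed in; nothing more can be done
None
```

The orange knob unscrewed counterclockwise (right-hand thread). It is off its head and held upright and still about 107 mm above its seat; the grey knob and the loose things were not touched, and the job was handed in at about 11 s.

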